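Pin the slotted cover of a powder-pressing die

ROBOT

A 6-joint arm with a two-finger parallel gripper is mounted at the origin on the work surface. World frame = base frame: x ahead of the robot, y to its left, z up, the work surface at z = 0. Lengths are in m, angles in rad, forces in N, time in s.
With the tool pointing down it reaches from about 0.25 to 0.725 m from the base axis. Payload 9.7 kg.
Tool frame: the origin (TCP) lies between the finger pads; the fingertips stand 14 mm ahead of it and the grasp point (between the pads) lies 5 mm behind it; z points along the fingers, y is the line along which they close (so a half turn about z gives the same grasp; the last joint's range is limited). The gripper opens to 85 mm and grips with 20 to 120 N. Pads are 22 mm wide; open, the fingers measure 114 mm over their backs; the gripper's body (76 mm by 85 mm) begins 54 mm behind the grasp point. The pads swing forward as they close: fully open they stand 13 mm farther back than shut.
Start: joints at [-1.307, 0.087, 0.176, 1.66, 0, 1.571], TCP at [0.143, -0.531, 0.245] pointing down, gripper open.
Joint ranges: [-3.13, 3.13], [-0.85, 1.81], [-1.15, 1.24], [-2.2, 2.28], [-1.44, 1.52], [-3.14, 3.14]. Speed limits (rad/s): [2.22, 2.22, 2.57, 3.14, 3.14, 3.14].

INTERFACE

Orientations are given as a unit quaternion [w, x, y, z].
In Python, from rig import r, optics, job gives the robot as it stands.
- The arm moves only by the tool drive_tool, never from a script. Its argument "steps" is a list of rows, each a list of 4 numbers: the shift along the world's x, y, z in cm, then the turn about the world's z in rad. In form: [[x, y, z, yaw], ...]. A call has 1 to 8 rows; each row shifts and turns the commanded pose from where the row before left it; what a row does not reach is not made up. A row lasts 1/10 s, in which the tool goes at most 50 mm and 8.59 degrees, less where a joint would pass 70% of its speed; a pose out of reach is approached as far as the arm can. A call with a gripper value outside its range is refused whole. "claw" is the finger opening in cm, from 0 to 8.54, set as the call begins (left out, the last holds). The fingers move at their own pace and stop on an object; "squeeze" is the grip in N (left out, the last holds). Time passes only in rows, so rows that do not move let the fingers close. It gives the time, the measured TCP pose, the force, the opening and the grip force at its end, in the units of the state.
- r.state(): the state, without advancing time (a new reading comes with each control period).
- optics.grab_frame(name): name is "scene" or "top"; returns a dict with "img" (480x640x3 uint8, red, green, blue), "mtx" (3x3 intrinsics, pixels), "distortion" ([k1, k2, p1, p2, k3] as OpenCV has them; the pictures are not rectified), "T" (4x4, takes a point from camera to world coordinates). Camera axes: x right, y down, z forward; pixel columns grow to the right and rows downward; lengths in m; the calibration is good to about 2 mm. A picture is of the moment at which its call begins. There is no depth.
- job.finish_job(): hands the job in; it is judged then, once.
The state is a dict: "time_s": time; "joint_pos": joint angles; "qvel": joint speeds; "effort": joint torques, N m; "tool_pos": TCP position; "ee_rot": TCP orientation; "wrist_force": force on the tool from outside, world axes, zero at the start; "moment": the same for the moment, N m; "finger_gap": finger opening in m; "gripper_force": force on a finger pad.
Only numpy, scipy, OpenCV 4.12 (cv2) and the standard library are available. Lean on these libraries where they do the work, as an engineer would, in place of code of your own. Each camera call takes 0.05 s, during which the arm holds its last target. There are 200 camera calls.

TASK

Take the steel locating pin with the round collar out of the white rack and put it, tip down, through the slot of the aluminium cover plate into the hole of the die block hidden beneath it, fully home so that its collar lies flat on the cover. Leave the square-collared punch in its place in the rack.

Things in the scene. Friction and masses are not known exactly. Their poses are not given: they have to be found in the camera images.
- pin: Steel pin in a well of the white rack, held only by its ROUND collar (50 mm across, 6 thick). Above it a round grip 20 mm across, 40 tall; below it a shank 16 mm across, 55 long, its last 8 mm tapering to a 6 mm tip. Origin on the axis at the collar's underside (at start 70 mm above the table), z up: grip z +6 to +46 mm, tip z -55. At start x points across the row of wells, y along it. 0.3 kg.
- punch: Steel punch in another well of the rack, not needed: same grip as the pin but a SQUARE collar 42 x 42 mm, 6 thick. Origin on its axis at the collar's underside, z up. The white rack is fixed, 80 x 260 mm, top 70 mm above the table, with three wells in a row 85 mm apart; the third well holds a low round plug 30 mm across, 12 tall.
- cover: Aluminium plate 140 x 80 mm, 8 thick, fixed on the steel die block (180 x 90 mm, 60 high, fixed). A slot 80 mm long (x) and 28 wide (y) pierces its middle. Screw heads 4 mm high at x +-58, y +-28 mm. Origin: centre of its underside, 60 mm above the table; top at 68 mm. The hole below lies on the slot's centre line, up to 20 mm to either side of the middle.
- bore (a point): Centre of the mouth of the round hole in the die block's top face, right under the cover, 60 mm above the table, seen through the slot. The hole is 28 mm across with a 3 mm chamfer, vertical, 60 mm deep (through the block). With the pin home the collar's underside rests on the cover, 8 mm above this point. z up, x along the slot.
Mind the look-alikes: they are no part of the job. What is shaped like the pin but pink or red is not meant.

How it is judged:
By the outcome, as a careful person would: the job done as asked, in the order asked, and still so for the second after the job is handed in, with the robot touching nothing.
It also fails if it takes over 40 s, if anything falls off the work surface, if the arm or the gripper's body presses on something with over 40 N, if the wrist force passes 120 N, or if a joint passes its speed limit or range.

## Working session

There is one attempt and no reset: what is moved stays moved. The work goes in short steps, Python scripts to look and compute and a tool call to move; the robot and the scene stay as the last step left them, time stands still between calls to the robot, and variables do not carry over. Pictures are saved under pics/ and viewed, at most 10 in all, crops included, and the job is handed in when it is done.

Besides the shell and the picture viewer there is one more tool, called by a JSON object that holds its "method" and its "body", one argument or row to a line. drive_tool: Moves the arm, as the interface text tells. Its arguments: {"type":"object","properties":{"steps":{"type":"array"},"claw":{"type":"number"},"squeeze":{"type":"number"}},"required":["steps"]}

```bash
mkdir -p pics; cat > h.py <<'E'
import numpy as np, cv2
from rig import r, optics, job
def grab(n):
    f=optics.grab_frame(n); f['bgr']=cv2.cvtColor(f['img'],cv2.COLOR_RGB2BGR); return f
def ray(f,uv):
    p=cv2.undistortPoints(np.array([[uv]],float),np.array(f['mtx']),np.array(f['distortion']))[0,0]
    T=np.array(f['T']); return T[:3,3],T[:3,:3]@np.array([p[0],p[1],1])
def onz(f,uv,z):
    o,d=ray(f,uv); return o+d*(z-o[2])/d[2]
def proj(f,P):
    T=np.array(f['T']); X=(np.array(P)-T[:3,3])@T[:3,:3]
    return cv2.projectPoints(X.reshape(-1,1,3),np.zeros(3),np.zeros(3),np.array(f['mtx']),np.array(f['distortion']))[0][:,0]
E
python3 - <<'E'
from h import *
for n in('top','scene'):
    f=grab(n); cv2.imwrite(f'pics/{n}0.png',f['bgr']); print(np.round(f['T'],3).tolist(),f['mtx'])
print(r.state())
E
```

```text
[[0.065, -0.973, 0.22, 0.295], [-0.998, -0.064, 0.011, 0.004], [0.004, -0.22, -0.975, 0.977], [0.0, 0.0, 0.0, 1.0]] [[549.85028347   0.         330.1268575 ]
 [  0.         549.85028347 238.83971176]
 [  0.           0.           1.        ]]
[[-0.73, 0.45, -0.514, 0.974], [0.683, 0.491, -0.541, 0.51], [0.009, -0.746, -0.666, 0.698], [0.0, 0.0, 0.0, 1.0]] [[524.76283901   0.         315.58343635]
 [  0.         524.76283901 232.99236121]
 [  0.           0.           1.        ]]
{'time_s': 0.1, 'joint_pos': array([-1.30697140e+00,  8.74029732e-02,  1.75221676e-01,  1.65979694e+00,
       -1.11588615e-05,  1.57076604e+00]), 'qvel': array([ 0.00058251, -0.00084898,  0.00027483, -0.0016869 , -0.00243779,
       -0.00081338]), 'effort': array([ 9.94629918e-04, -5.21562445e+01,  4.65652728e+01,  1.59850088e-02,
        1.18945101e-05,  1.23980851e-05]), 'tool_pos': array([ 0.1433751 , -0.53079196,  0.24465937]), 'ee_rot': array([-5.85088927e-04,  9.91309994e-01,  1.31545223e-01, -8.32506287e-05]), 'wrist_force': array([-0.39887274,  0.07678048, -0.04452587]), 'moment': array([ 0.00882936, -0.04568611,  0.05342158]), 'gripper_force': 0.0, 'finger_gap': 0.08576779437569285}
```

View pics/top0.png

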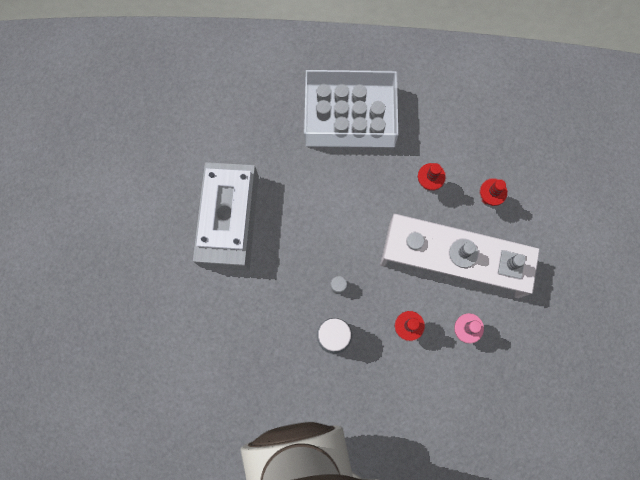

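View pics/scene0.png

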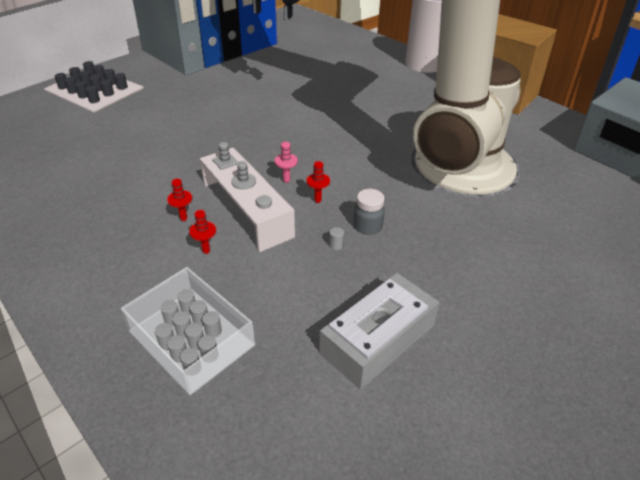

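In the top view, the rack holds the plug (416,241), a round-collared pin (463,252) and a square-collared punch (513,263). The pink and red pins are decoys. The grey pin with the round collar fits, so I'm confirming it and the slot in one enlarged crop.

```bash
python3 - <<'E'
from h import *
f=grab('top');g=grab('scene')
a=cv2.resize(f['bgr'][205:300,430:550],None,fx=3.3,fy=3.3,interpolation=cv2.INTER_CUBIC)
b=cv2.resize(f['bgr'][155:275,180:280],None,fx=3.3,fy=3.3,interpolation=cv2.INTER_CUBIC)[:313+83]
c=cv2.resize(g['bgr'][130:225,200:290],None,fx=3,fy=3,interpolation=cv2.INTER_CUBIC)
d=cv2.resize(g['bgr'][265:360,320:450],None,fx=3,fy=3,interpolation=cv2.INTER_CUBIC)
M=np.zeros((600,800,3),np.uint8)
def put(i,x,y):
    i=i[:600-y,:800-x];M[y:y+i.shape[0],x:x+i.shape[1]]=i
put(a,0,0);put(b,400,0);put(c,0,315);put(d,400,400-85+85)
cv2.imwrite('pics/crop.png',M)
E
```

```text
(no output)
```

View pics/crop.png

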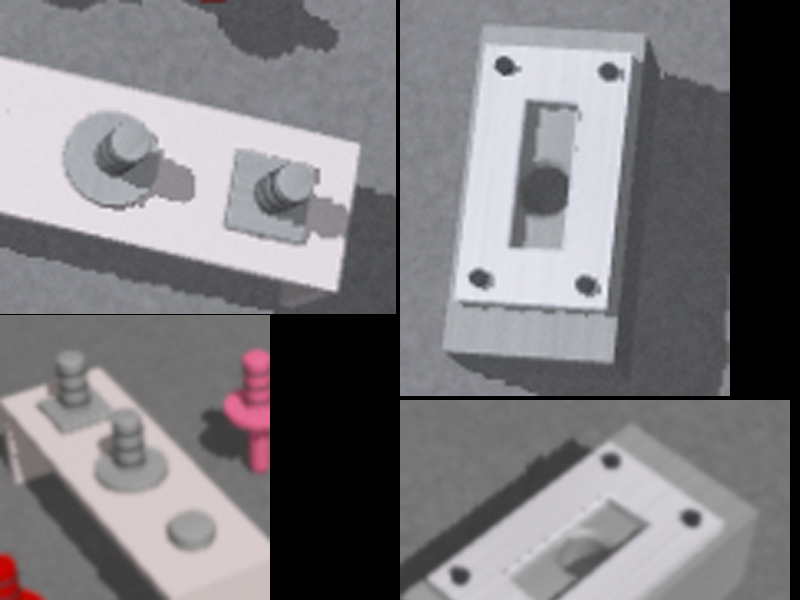

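The crop confirms it: the round collar is the middle item at about (464,253), and the square punch is at the rack's end. The bore shows dark in the slot at about (224,213).

```bash
cat > meas.py <<'E'
from h import *
f=grab('top'); im=f['bgr'].astype(int); hsv=cv2.cvtColor(f['bgr'],cv2.COLOR_BGR2HSV)
def biggest(m,x0,y0,x1,y1):
    k=np.zeros(m.shape,np.uint8); k[y0:y1,x0:x1]=m[y0:y1,x0:x1].astype(np.uint8)*255
    return max(cv2.findContours(k,cv2.RETR_EXTERNAL,cv2.CHAIN_APPROX_NONE)[0],key=cv2.contourArea)
g=im.mean(2)
def rect(c,z):
    W=np.array([onz(f,p,z)[:2] for p in c[:,0].astype(float)]).astype(np.float32)*1000
    R=cv2.minAreaRect(W); b=cv2.boxPoints(R); e=[b[1]-b[0],b[2]-b[1]]; e=max(e,key=np.linalg.norm)
    return np.array(R[0]),R[1],np.arctan2(e[1],e[0])%np.pi
c=biggest(g>190,185,150,260,270); C=rect(c,.068); print('cover',C)
# screws
for u,v in((212,175),(243,177),(204,240),(236,242)):
    m=g[v-6:v+7,u-6:u+7]<120; yy,xx=np.nonzero(m); print('screw',onz(f,(u-6+xx.mean(),v-6+yy.mean()),.072)[:2])
c=biggest(g<85,210,195,236,228); x,y,w,h=cv2.boundingRect(c); (u,v),rad=cv2.minEnclosingCircle(c)
print('bore',(x,y,w,h),(u,v),rad,onz(f,(u,v),.06)[:2],[onz(f,q,.06)[:2] for q in((u,y-.5),(u,y+h-.5))])
c=biggest(g>195,375,205,545,300); print('rack',rect(c,.07))
# pin collar & grip top by pixel
for n,p,z in(('collar',(463.5,252.9),.076),('griptop',(470,247.5),.116),('plug',(416,241),.082),('sq',(512,264.5),.076)): print(n,onz(f,p,z)[:2])
# local gray at pin
m=((g>100)&(g<190)); k=biggest(m,445,234,483,268); x,y,w,h=cv2.boundingRect(k); print('col box',x,y,w,h, onz(f,(x+w/2-.5,y+h/2-.5),.076)[:2])
E
python3 meas.py
```

```text
cover (array([544.17114258, 202.23852539]), (80.26201629638672, 140.01126098632812), np.float32(3.1412048))
screw [0.60077328 0.22903603]
screw [0.60094072 0.17274606]
screw [0.48495065 0.22870155]
screw [0.48508375 0.17270172]
bore (217, 206, 14, 14) (223.7391357421875, 212.6086883544922) 7.226513862609863 [0.53653784 0.20170331] [array([0.54934253, 0.20313525]), array([0.52420439, 0.20033444])]
rack (array([ 490.13220215, -212.3684845 ]), (260.1067199707031, 79.68170166015625), np.float32(1.3970386))
collar [ 0.48891127 -0.21264816]
griptop [ 0.48991535 -0.21367089]
plug [ 0.50280466 -0.13010491]
sq [ 0.4741259  -0.29725864]
col box 449 239 34 29 [ 0.48895779 -0.21609778]
```

{"method": "drive_tool", "body": {
  "steps": [
    [2.9,2.65,0,0.095],
    [2.9,2.65,0,0.095],
    [2.9,2.65,0,0.095],
    [2.9,2.65,0,0.095],
    [2.9,2.65,0,0.095],
    [2.9,2.65,0,0.095],
    [2.9,2.65,0,0.095],
    [2.9,2.65,0,0.095]
  ],
  "claw": 8.5,
  "squeeze": 60
}}

```text
time_s: 1.05
tool_pos: [0.3764, -0.3177, 0.2453]
ee_rot: [0.0, 0.871, 0.492, 0.0]
wrist_force: [0.6, -0.2, 0.3]
finger_gap: 0.0849
gripper_force: 0.0
```

{"method": "drive_tool", "body": {
  "steps": [
    [2.9,2.65,0,0.095],
    [2.9,2.65,0,0.095],
    [2.9,2.65,0,0.095],
    [2.8,2.65,0,0.09],
    [0,0,0,0],
    [0,0,0,0]
  ]
}}

```text
time_s: 1.65
tool_pos: [0.4907, -0.2123, 0.2449]
ee_rot: [-0.0, 0.765, 0.644, -0.0]
wrist_force: [0.0, -1.0, 0.3]
finger_gap: 0.085
gripper_force: 0.0
```

{"method": "drive_tool", "body": {
  "steps": [
    [-0.07,0,-3,0],
    [0,0,-3,0],
    [0,0,-3,0],
    [0,0,-3,0],
    [0,0,-1.5,0],
    [0,0,-1.5,0],
    [0,0,0,0],
    [0,0,0,0]
  ]
}}

```text
time_s: 2.45
tool_pos: [0.49, -0.2133, 0.0962]
ee_rot: [0.0, 0.765, 0.644, 0.0]
wrist_force: [-0.3, 0.1, 1.2]
finger_gap: 0.0847
gripper_force: 0.0
```

{"method": "drive_tool", "body": {
  "steps": [
    [0,0,0,0],
    [0,0,0,0],
    [0,0,0,0],
    [0,0,0,0],
    [0,0,0,0],
    [0,0,0,0],
    [0,0,0,0],
    [0,0,0,0]
  ],
  "claw": 1.5,
  "squeeze": 60
}}

```text
time_s: 3.25
tool_pos: [0.4898, -0.213, 0.0957]
ee_rot: [0.0, 0.765, 0.644, 0.0]
wrist_force: [-1.2, 0.7, 5.0]
finger_gap: 0.0183
gripper_force: 58.7
```

{"method": "drive_tool", "body": {
  "steps": [
    [0,0,0.5,0],
    [0,0,1.5,0],
    [0,0,2.5,0],
    [0,0,2.5,0],
    [0,0,2.5,0],
    [0,0,2.5,0],
    [0,0,2,0],
    [0,0,0,0]
  ]
}}

```text
time_s: 4.05
tool_pos: [0.4905, -0.2133, 0.2388]
ee_rot: [0.002, 0.765, 0.644, 0.001]
wrist_force: [-0.2, -0.8, -2.2]
finger_gap: 0.0184
gripper_force: 58.8
```

```bash
python3 - <<'E'
from h import *
print(r.state()['finger_gap'],r.state()['wrist_force'],r.state()['tool_pos'])
f=grab('top');g=grab('scene')
t=r.state()['tool_pos']
u=proj(g,[t])[0]; v=proj(f,[t])[0]; print(u,v)
def cr(i,c):
    x,y=int(c[0]),int(c[1]);return cv2.resize(i[max(0,y-60):y+60,max(0,x-50):x+50],(400,480))
cv2.imwrite('pics/held.png',np.hstack([cr(g['bgr'],u),cr(f['bgr'],v)]))
E
```

```text
0.018445718571212376 [-0.21862849 -0.76850934 -2.18979364] [ 0.49053467 -0.21333042  0.23881668]
[236.18850986 107.98589895] [490.52871171 230.18969006]
```

View pics/held.png

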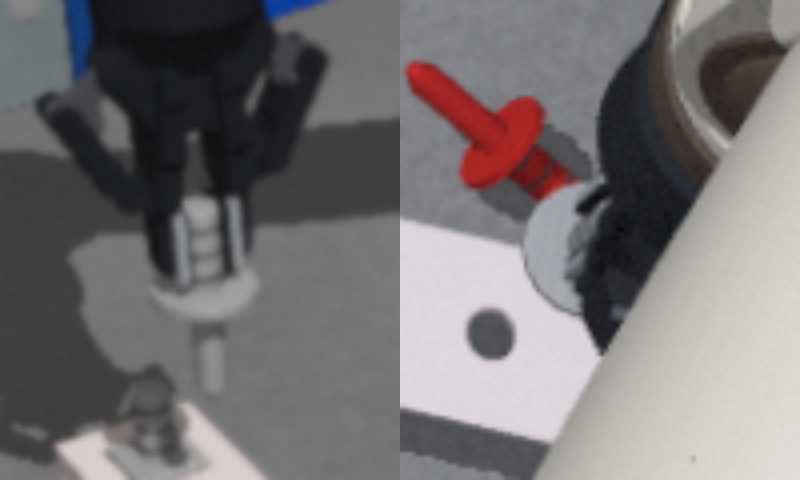

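The pin is held upright by its grip. The red look-alike seems to have moved, so I'm checking the whole view.

```bash
python3 - <<'E'
from h import *
f=grab('top');g=grab('scene')
cv2.imwrite('pics/two.png',np.hstack([cv2.resize(g['bgr'][60:300,100:340],(400,400)),cv2.resize(f['bgr'][120:360,380:620],(400,400))]))
E
```

```text
(no output)
```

View pics/two.png

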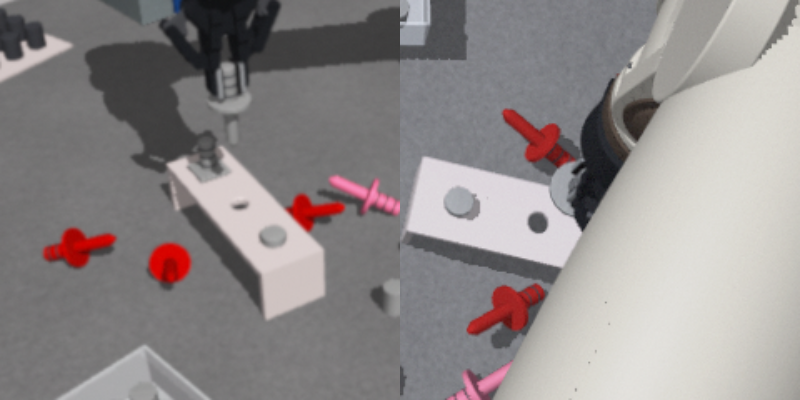

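All four look-alikes, which had been standing on their tips, have toppled, including ones far from the arm. They aren't touching the pin or gripper. The pin's well is empty and the punch is in place, so I'm carrying on to the cover.

{"method": "drive_tool", "body": {
  "steps": [
    [0.2,1.5,0,0],
    [0.4,3.5,0,0],
    [0.4,3.5,0,0],
    [0.4,3.5,0,0],
    [0.4,3.5,0,0],
    [0.4,3.5,0,0],
    [0.4,3.5,0,0],
    [0.4,3.5,0,0]
  ]
}}

```text
time_s: 5.05
tool_pos: [0.5191, 0.0492, 0.2345]
ee_rot: [-0.0, 0.765, 0.644, -0.0]
wrist_force: [0.9, 1.0, -2.3]
finger_gap: 0.0183
gripper_force: 58.8
```

{"method": "drive_tool", "body": {
  "steps": [
    [0.4,3.5,0,0],
    [0.4,3.5,0,0],
    [0.4,3.5,0,0],
    [0.3,3.0,0,0],
    [0.1,1.5,0,0],
    [0,0,0,0],
    [0,0,0,0],
    [0,0,0,0]
  ]
}}

```text
time_s: 5.85
tool_pos: [0.5356, 0.1961, 0.2353]
ee_rot: [0.0, 0.766, 0.643, -0.0]
wrist_force: [0.2, -0.5, -2.2]
finger_gap: 0.0183
gripper_force: 58.8
```

{"method": "drive_tool", "body": {
  "steps": [
    [0.12,0.55,0,0],
    [0,0,-2,0],
    [0,0,-2,0],
    [0,0,-2,0],
    [0,0,-1,0],
    [0,0,0,0],
    [0,0,0,0]
  ]
}}

```text
time_s: 6.55
tool_pos: [0.5371, 0.2024, 0.1661]
ee_rot: [0.0, 0.765, 0.644, 0.0]
wrist_force: [0.4, -0.2, -0.9]
finger_gap: 0.0182
gripper_force: 58.9
```

```bash
python3 - <<'E'
from h import *
s=r.state();print(s['tool_pos'],s['ee_rot'])
f=grab('top');g=grab('scene');P=[[.5368,.2017,.06]]
u=proj(g,P)[0]; v=proj(f,P)[0]; t=s['tool_pos']; print(u,v,proj(g,[t-[0,0,.0807]]))
def cr(i,c):
    x,y=int(c[0]),int(c[1]);return cv2.resize(i[y-75:y+45,x-50:x+50],(400,480),interpolation=cv2.INTER_CUBIC)
cv2.imwrite('pics/above.png',np.hstack([cr(g['bgr'],u),cr(f['bgr'],v)]))
E
```

```text
[0.53714265 0.20240414 0.16610863] [1.13915484e-04 7.65363432e-01 6.43598235e-01 3.40499911e-04]
[381.4862282  314.81435736] [223.75750484 212.4638008 ] [[383.25331514 304.56271764]]
```

View pics/above.png

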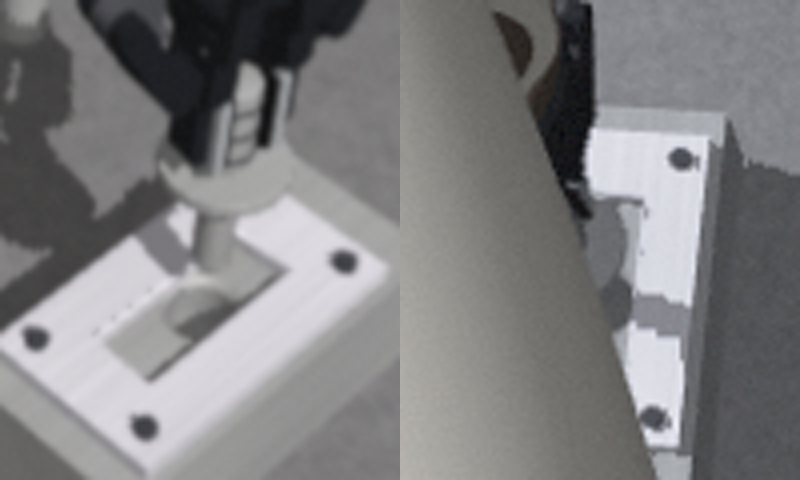

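The tip appears at scene (384,306), close to the predicted (383,305). That puts it above the bore, so I'm lowering.

{"method": "drive_tool", "body": {
  "steps": [
    [0,0,-1,0],
    [0,0,-1,0],
    [0,0,-1,0],
    [0,0,-1,0],
    [0,0,-1,0],
    [0,0,-1,0],
    [0,0,-0.5,0],
    [0,0,0,0]
  ]
}}

```text
time_s: 7.45
tool_pos: [0.5365, 0.2024, 0.0993]
ee_rot: [-0.0, 0.765, 0.644, -0.001]
wrist_force: [-0.0, 0.3, -2.5]
finger_gap: 0.0185
gripper_force: 58.9
```

{"method": "drive_tool", "body": {
  "steps": [
    [0,0,-0.2,0],
    [0,0,-0.2,0],
    [0,0,-0.1,0],
    [0,0,-0.05,0],
    [0,0,0,0]
  ]
}}

```text
time_s: 7.95
tool_pos: [0.5369, 0.2025, 0.0948]
ee_rot: [0.0, 0.765, 0.644, 0.0]
wrist_force: [-0.0, 0.7, -1.6]
finger_gap: 0.0185
gripper_force: 58.9
```

{"method": "drive_tool", "body": {
  "steps": [
    [0,0,-0.05,0],
    [0,0,-0.05,0],
    [0,0,0,0]
  ]
}}

```text
time_s: 8.25
tool_pos: [0.5369, 0.2025, 0.0938]
ee_rot: [0.0, 0.765, 0.644, 0.0]
wrist_force: [0.6, 0.8, -1.7]
finger_gap: 0.0186
gripper_force: 58.9
```

Within a millimetre of seated with no contact yet. A little lower, then release.

{"method": "drive_tool", "body": {
  "steps": [
    [0,0,-0.05,0],
    [0,0,-0.05,0],
    [0,0,0,0]
  ]
}}

```text
time_s: 8.55
tool_pos: [0.537, 0.2026, 0.0937]
ee_rot: [0.0, 0.765, 0.644, 0.0]
wrist_force: [-3.2, -2.0, 6.0]
finger_gap: 0.0186
gripper_force: 59.6
```

{"method": "drive_tool", "body": {
  "steps": [
    [0,0,0,0],
    [0,0,0,0],
    [0,0,0,0],
    [0,0,0,0],
    [0,0,0,0],
    [0,0,0,0]
  ],
  "claw": 5
}}

```text
time_s: 9.15
tool_pos: [0.5369, 0.2025, 0.0927]
ee_rot: [-0.0, 0.765, 0.644, -0.0]
wrist_force: [0.4, 0.0, 0.5]
finger_gap: 0.0499
gripper_force: 0.0
```

{"method": "drive_tool", "body": {
  "steps": [
    [0,0,1,0],
    [0,0,2,0],
    [0,0,3,0],
    [0,0,3,0],
    [0,0,3,0],
    [0,0,3,0],
    [0,-3,0,0],
    [0,-3,0,0]
  ]
}}

```text
time_s: 9.95
tool_pos: [0.5372, 0.1425, 0.2447]
ee_rot: [0.001, 0.765, 0.644, 0.001]
wrist_force: [0.4, -0.1, -0.6]
finger_gap: 0.0504
gripper_force: 0.0
```

{"method": "drive_tool", "body": {
  "steps": [
    [0,-4,0,0],
    [0,-4,0,0],
    [0,-4,0,0],
    [0,-4,0,0],
    [0,0,0,0],
    [0,0,0,0]
  ]
}}

```text
time_s: 10.55
tool_pos: [0.5369, -0.0182, 0.2435]
ee_rot: [0.0, 0.766, 0.643, 0.0]
wrist_force: [0.4, 0.4, -0.3]
finger_gap: 0.0503
gripper_force: 0.0
```

```bash
python3 - <<'E'
from h import *
f=grab('top');g=grab('scene')
cv2.imwrite('pics/end.png',np.hstack([cv2.resize(g['bgr'][225:395,300:470],(400,400),interpolation=cv2.INTER_CUBIC),cv2.resize(f['bgr'][150:280,160:290],(400,400),interpolation=cv2.INTER_CUBIC)]))
cv2.imwrite('pics/endfull.png',g['bgr'])
E
```

```text
(no output)
```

View pics/end.png

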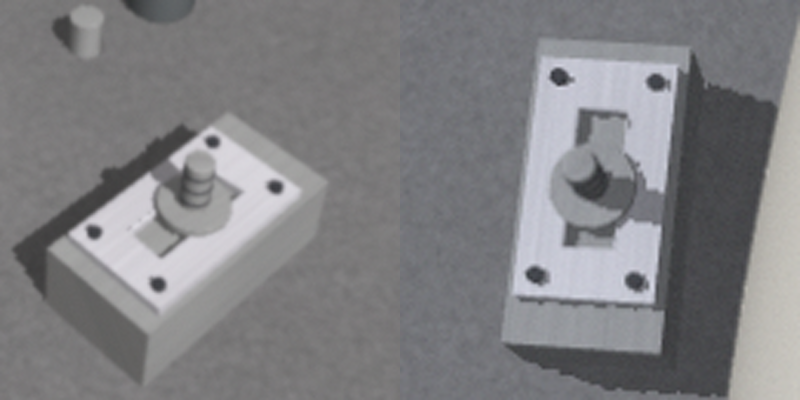

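View pics/endfull.png

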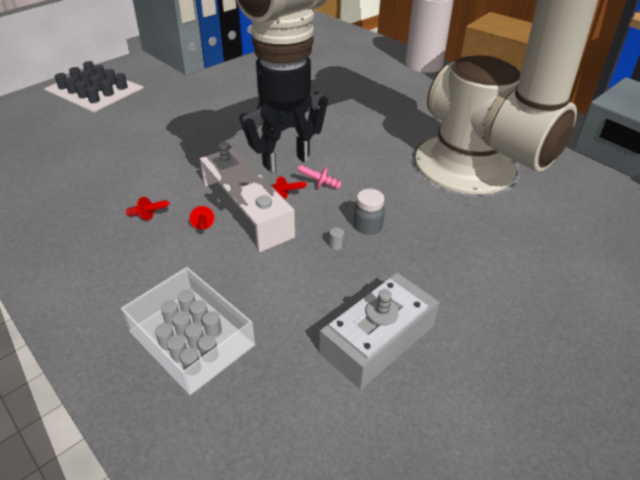

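The pin stands upright with its collar flat on the cover (scene 382,312). The punch is still in the rack (225,155) and the gripper is clear, so I'm handing the job in.

```bash
python3 -c "
from rig import job
print(job.finish_job())"
```

```text
the job is handed in; nothing more can be done
None
```

The round-collared pin is fully home in the die block with its collar flat on the cover, the punch is still in the rack, and the job is handed in at about 11 s of robot time; the four red and pink look-alikes toppled where they stood during the pick, but all stayed on the work surface.

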